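# Show the trainee two ports on the box trainer

### The job

Record a port demonstration for a trainee: first press the push button on the white recorder fully down to start it and let it go. Then point at the trocar with the widest head on the black box trainer, holding the fingertips straight above the middle of its top, about 2 cm clear of it, still for two seconds. Then point in the same way at the trocar with the narrowest head and finish there, still pointing at it; do not touch the trainer or any trocar, and leave everything else on the table where it is.

Things in the scene. Friction and masses are not known exactly. Their poses are not given: they have to be found in the camera images.
- record (a joint): the recorder's push button: 0 when up, grows to 0.006 m when fully down. Springs back up when let go; fully down takes 4 N
- record_top (a point): centre of the top of the recorder's round push button (black cap 28 mm across in a grey housing), pressed straight down; 68 mm above the work surface. It sits on the fixed white recorder box (100 mm x 120 mm x 46 mm high), towards its robot-side right part; a black dial (20 mm across, 15 mm tall) that is not a button stands beside it, 60 mm away towards the box's left
- trainer: fixed box trainer for keyhole surgery, black, 220 mm (its x) x 360 mm (its y) x 130 mm high, open at front and back, six tan round pads in its flat lid in two rows of three, four of which hold a trocar. Origin under its centre on the work surface; it stands turned by up to 0.2 rad
- trocar_wide_top (a point): plain grey trocar (port sleeve for keyhole instruments) standing upright, loosely, in a hole of the trainer's lid, 50 mm tall above the lid; this one has the widest head, 52 mm across. The point is the centre of its flat top face, 180 mm above the work surface. Which hole it stands in varies.
- trocar_thin_top (a point): plain grey trocar (port sleeve for keyhole instruments) standing upright, loosely, in a hole of the trainer's lid, 50 mm tall above the lid; this one has the narrowest head, 20 mm across (its foot flange is 24 mm). The point is the centre of its flat top face, 180 mm above the work surface. Which hole it stands in varies.
- trocar_mid_top (a point): plain grey trocar (port sleeve for keyhole instruments) standing upright, loosely, in a hole of the trainer's lid, 50 mm tall above the lid; this one has a head 36 mm across; not to be pointed at. The point is the centre of its flat top face, 180 mm above the work surface. Which hole it stands in varies.
- trocar_tap_top (a point): plain grey trocar (port sleeve for keyhole instruments) standing upright, loosely, in a hole of the trainer's lid, 50 mm tall above the lid; this one has a head 36 mm across and a small side spout; not to be pointed at. The point is the centre of its flat top face, 180 mm above the work surface. Which hole it stands in varies.
- jar: bystander: loose lidded jar, 52 mm across, 70 mm tall, behind the recorder; origin at the centre of its underside
- dish: bystander: loose steel bowl, 120 mm across, 45 mm tall, left of the trainer; origin at the centre of its underside
- gel: bystander: loose gel bottle, 60 mm across, 110 mm tall, left of the trainer; origin at the centre of its underside
- forceps: bystander: loose steel forceps lying flat, about 140 mm long, behind the recorder; origin at its middle on the work surface
Things that resemble listed ones, but are neither listed nor needed, are in the scene too. Leave any purple look-alike of the part that bears trocar_mid_top alone. What is shaped like the part that bears record but red is not meant.

How it is judged:
By the outcome, as a careful person would: the job done as asked, in the order asked, and still so for the second after the job is handed in, with the robot touching nothing.
It also fails if it takes over 56 s, if anything falls off the work surface, if the arm or the gripper's body presses on something with over 40 N, if the wrist force passes 120 N, or if a joint passes its speed limit or range.

### The arm

A 6-joint arm with a two-finger parallel gripper is mounted at the origin on the work surface. World frame = base frame: x ahead of the robot, y to its left, z up, the work surface at z = 0. Lengths are in mm, angles in rad, forces in N, time in s.
With the tool pointing down it reaches from about 275 to 725 mm from the base axis. Payload 5.6 kg.
Tool frame: the origin (TCP) lies on the centre line of the jaws, within the pads' length; the fingertips stand 8 mm ahead of it and the grasp point (between the pads) lies 11 mm behind it (robot.nose_length is the distance from the TCP to the fingertips, in mm); z points along the fingers, y is the line along which they close (so a half turn about z gives the same grasp; the last joint's range is limited). The gripper opens to 85 mm and grips with 20 to 120 N. Pads are 22 mm wide; open, the fingers measure 114 mm over their backs; the gripper's body (76 mm by 85 mm) begins 54 mm behind the grasp point. The pads swing forward as they close: fully open they stand 13 mm farther back than shut.
Start: joints at [1.469, 0.255, 0.108, 0, -1.424, -0.285], TCP at [207.448, 509.371, 239.283] pointing down, gripper open.
Joint ranges: [-2.95, 2.95], [-1.21, 1.97], [-1.09, 1.5], [-2.87, 1.71], [-2.94, -0.07], [-3.05, 3.05]. Speed limits (rad/s): [2.57, 2.57, 3.14, 3.14, 3.14, 3.14].

### API

Orientations are given as a 3x3 rotation matrix whose columns are the frame's x, y, z axes.
In Python, from workcell import sensors, grab_frame, get_calibration, ticket, robot gives the robot as it stands. The module is installed in compiled form; this text tells all that it offers.
- The arm moves only by the tool arm_command, never from a script. Its argument "deltas" is a list of rows, each a list of 5 numbers: the finger opening in m, from 0 to 0.0854, then the shift along the tool's x, y, z in m, then the turn about the tool's z in rad. A call has 1 to 5 rows; each row is the pose to reach, as a shift and turn from the pose commanded when the call began, along the tool's axes at that moment; what a row does not reach only later rows make up. A row lasts 1/12 s, in which the tool goes at most 41.7 mm and 7.16 degrees, less where a joint would pass 70% of its speed; a pose out of reach is approached as far as the arm can. A call with a gripper value outside its range is refused whole. The fingers move at their own pace and stop on an object; "grip_force" is the grip in N (left out, the last holds). Time passes only in rows, so rows that repeat a pose let the fingers close. It gives the time, the measured TCP pose, the force, the opening and the grip force at its end, in the units of the state.
- sensors.read_state(): the state, without advancing time (a new reading comes with each control period).
- grab_frame(name): name is "scene" or "side" or "wrist"; returns (picture, depth): 480x640x3 uint8, blue, green, red; 480x640 float32, mm along the optical axis (not along the pixel's ray), 0 where there is no reading.
- get_calibration(name): a dict with "fovy" (degrees; the focal length in pixels is half the picture's height over the tangent of half this angle, whatever the lens; pixels are square), "cx", "cy" (the principal point, pixels), "rvec" (rotation vector, rad) and "tvec" (3), from world to camera coordinates, as OpenCV has them; the wrist camera has in their place "hand_eye" (4x4, takes a point from camera to tool coordinates, whose origin is the TCP and whose axes are the flange's). Camera axes: x right, y down, z forward; pixel columns grow to the right and rows downward; lengths in mm; the calibration is good to about 2 mm. A picture is of the moment at which its call begins: read the wrist's pose just before it. get_calibration takes no time and is no camera call.
- ticket.job_done(): hands the job in; it is judged then, once.
The state is a dict: "clock": time; "q": joint angles; "joint_vel": joint speeds; "effort": joint torques, N m; "position": TCP position; "ee_rot": TCP orientation; "ft_force": force on the tool from outside, world axes, zero at the start; "torque": the same for the moment, N m; "finger_gap": opening from 0.0 (shut) to 1.0 (fully open); "grip_force": force on a finger pad.
Only numpy, scipy, OpenCV 4.12 (cv2) and the standard library are available. Lean on these libraries where they do the work, as an engineer would, in place of code of your own. Each camera call takes 0.05 s, during which the arm holds its last target. There are 200 camera calls.

## Working session

There is one attempt and no reset: what is moved stays moved. The work goes in short steps, Python scripts to look and compute and a tool call to move; the robot and the scene stay as the last step left them, time stands still between calls to the robot, and variables do not carry over. Pictures are saved under pics/ and viewed, at most 10 in all, crops included, and the job is handed in when it is done.

Besides the shell and the picture viewer there is one more tool, called after "Request:" by a JSON object that holds its "fn" and its "kwargs", one argument or row to a line. arm_command: Moves the arm, as the interface text tells. Its arguments: {"type":"object","properties":{"deltas":{"type":"array","items":{"type":"array","items":{"type":"number"}}},"grip_force":{"type":"number"}},"required":["deltas"]}

```bash
mkdir -p pics; cat > h.py <<'E'
import numpy as np,cv2
from workcell import sensors,grab_frame,get_calibration,ticket,robot
def K(c): 
    f=240/np.tan(np.radians(c["fovy"])/2); return np.array([[f,0,c["cx"]],[0,f,c["cy"]],[0,0,1]])
def cam(name,st=None):
    c=get_calibration(name)
    if "rvec" in c:
        R=cv2.Rodrigues(np.array(c["rvec"],float))[0]; t=np.array(c["tvec"],float).ravel()
        return K(c),R.T,-R.T@t
    st=st or sensors.read_state(); H=np.array(c["hand_eye"]); Rt=np.array(st["ee_rot"]).reshape(3,3)
    return K(c),Rt@H[:3,:3],Rt@H[:3,3]+np.array(st["position"])
def ray(cm,u,v,z):
    k,R,o=cm; d=R@np.linalg.inv(k)@np.array([u,v,1.]); return o+d*(z-o[2])/d[2]
def cloud(cm,dep):
    k,R,o=cm; v,u=np.mgrid[:480,:640]; p=np.stack([u,v,np.ones_like(u)],-1)@np.linalg.inv(k).T*dep[...,None]
    return p@R.T+o
E
python3 - <<'E'
from h import *
for n in("scene","side","wrist"):
    st=sensors.read_state(); i,d=grab_frame(n); cv2.imwrite(f"pics/{n}0.png",i); np.savez(f"{n}0.npz",i=i,d=d)
    print(n,get_calibration(n),cam(n,st)[2].round(),cam(n,st)[1].round(2).tolist())
print(sensors.read_state())
E
```

```text
scene {'fovy': 49.799072265062684, 'cx': 319.4858221566585, 'cy': 241.49369771034495, 'rvec': array([ 1.76850688,  1.35292623, -0.74811805]), 'tvec': array([-184.66134768, -157.86577534, 1516.91348784])} [1371. -183.  669.] [[0.26, 0.51, -0.82], [0.96, -0.14, 0.22], [0.0, -0.85, -0.53]]
side {'fovy': 43.98276346347916, 'cx': 323.7830314148528, 'cy': 230.96878917401915, 'rvec': array([ 2.25480293, -0.91574513,  0.36715809]), 'tvec': array([-365.89118486,  377.63855974, 1204.40091741])} [-120. -631. 1147.] [[0.71, -0.51, 0.48], [-0.7, -0.53, 0.48], [0.01, -0.67, -0.74]]
wrist {'fovy': 63.69090472477299, 'cx': 313.38425875340863, 'cy': 238.91328486431334, 'hand_eye': array([[-4.35236128e-04, -9.46487225e-01, -3.22740985e-01,
         8.20606082e+01],
       [ 9.99999405e-01, -7.34802778e-04,  8.06360473e-04,
         1.70325526e-02],
       [-1.00036086e-03, -3.22740442e-01,  9.46486982e-01,
        -1.34828046e+02],
       [ 0.00000000e+00,  0.00000000e+00,  0.00000000e+00,
         1.00000000e+00]])} [283. 478. 373.] [[-0.38, -0.88, -0.3], [-0.93, 0.36, 0.12], [0.0, 0.32, -0.95]]
{'clock': 0.15, 'q': array([ 1.46863112e+00,  2.55614282e-01,  1.07287864e-01, -3.13542099e-04,
       -1.42391802e+00, -2.84587562e-01]), 'joint_vel': array([ 0.00087637, -0.00395393,  0.00182018,  0.00265317, -0.00043477,
       -0.00082472]), 'effort': array([ 7.58364858e-04, -3.86944306e+01,  2.38081008e+01,  5.36649495e+00,
       -4.53028464e-03, -4.57492519e-06]), 'position': array([207.28744093, 509.04646789, 238.60252939]), 'ee_rot': array([[ 9.26121371e-01, -3.77225393e-01, -4.56237595e-04],
       [-3.77225653e-01, -9.26120306e-01, -1.40892177e-03],
       [ 1.08950168e-04,  1.47693709e-03, -9.99998903e-01]]), 'ft_force': array([-0.01466436, -0.53292448,  0.63035078]), 'torque': array([0.01197725, 0.02868559, 0.01120506]), 'grip_force': 0.0, 'finger_gap': 1.002742458414185}
```

View pics/scene0.png

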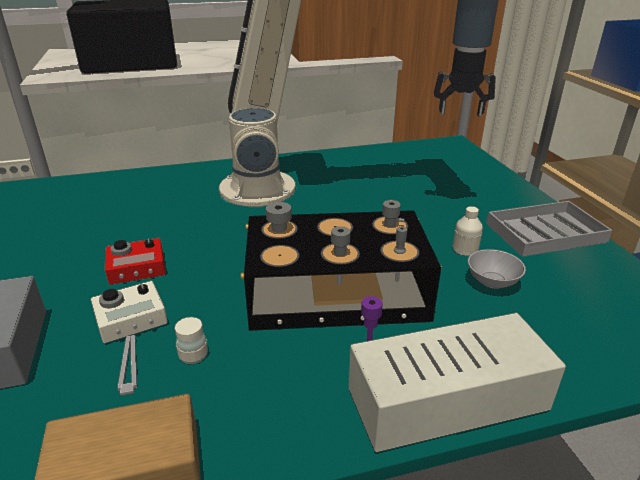

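View pics/side0.png

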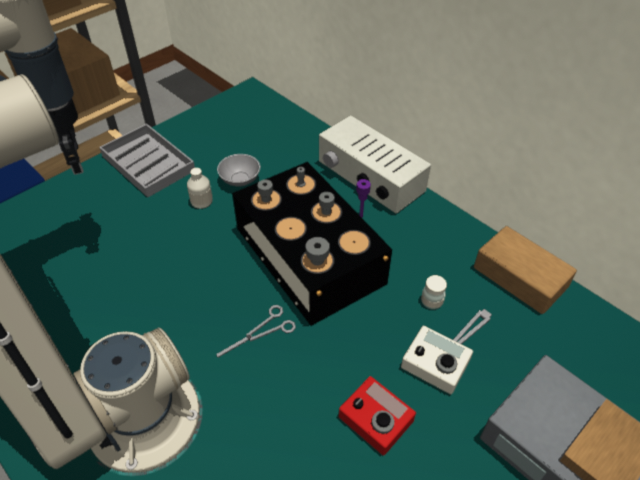

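Scene view: the white recorder's large black cap is at (111,297) and its dial at (143,289). The red look-alike's cap is at (121,246). Trocar heads are at (278,210) wide, (391,206), (340,233) and (401,229) thin; the purple look-alike is at (371,303). In the side view the white cap is at (447,361), dial at (420,350), wide at (317,246) and thin at (301,173).

```bash
python3 - <<'E'
from h import *
S=np.load("side0.npz");C=np.load("scene0.npz")
cs,cc=cam("side"),cam("scene")
for nm,cm,D,pts in(("side",cs,S,dict(btn=(447,361,68),dial=(420,350,61),wide=(317,246,180),thin=(301,173,180),a=(265,186,180),b=(327,200,180),purple=(363,184,130))),
  ("scene",cc,C,dict(btn=(111,297,68),dial=(143,288,61),wide=(278,210,180),thin=(401,228,180),a=(391,206,180),b=(340,233,180)))):
    P=cloud(cm,D["d"])
    for n,(u,v,z) in pts.items(): print(nm,n,ray(cm,u,v,z).round(),P[v,u].round())
    # grey things above the lid: top faces by depth
    m=((P[...,2]>172)&(P[...,2]<188)&(P[...,0]>200)&(P[...,0]<800)&(abs(P[...,1])<400)).astype(np.uint8)
    n,l,s,c=cv2.connectedComponentsWithStats(m)
    for i in range(1,n):
        if s[i,4]>25: q=P[l==i]; print("  top",c[i].round(),s[i,:],ray(cm,*c[i],180).round(),(q.max(0)-q.min(0)).round())
a=cv2.resize(S["i"][330:400,390:490],None,fx=5,fy=5,interpolation=2);b=cv2.resize(S["i"][150:290,230:390],None,fx=2.5,fy=2.5,interpolation=2)
b=cv2.copyMakeBorder(b,0,0,0,100,0)[:,:400] if 0 else b[:350,:400]
a=a[:350,:400] if 0 else cv2.resize(a,(400,280)); a=cv2.copyMakeBorder(a,0,70,0,0,0)
cv2.imwrite("pics/crop.png",np.hstack([a,b]))
E
```

```text
side btn [ 507. -367.   68.] [ 504. -367.   72.]
side dial [ 491. -309.   61.] [ 492. -309.   59.]
side wide [464. -26. 180.] [464. -26. 181.]
side thin [599. 169. 180.] [603. 175. 173.]
side a [506. 195. 180.] [505. 194. 181.]
side b [579.  59. 180.] [581.  62. 177.]
side purple [720.  73. 130.] [729.  81. 119.]
  top [300. 170.] [296 166   9   9  53] [605. 180. 180.] [22. 22. 11.]
  top [264. 185.] [257 179  15  14 150] [507. 199. 180.] [36. 39. 12.]
  top [326. 198.] [319 191  15  15 158] [582.  67. 180.] [37. 37. 11.]
  top [317. 246.] [305 237  24  21 381] [463. -26. 180.] [54. 53. 13.]
scene btn [ 529. -357.   68.] [ 522. -359.   63.]
scene dial [ 506. -301.   61.] [ 503. -302.   59.]
scene wide [479. -25. 180.] [477. -24. 179.]
scene thin [608. 183. 180.] [606. 184. 179.]
scene a [521. 198. 180.] [518. 200. 178.]
scene b [595.  68. 180.] [595.  68. 180.]
  top [391. 205.] [383 200  18  11 158] [517. 200. 180.] [39. 35. 10.]
  top [278. 209.] [266 202  25  16 310] [474. -24. 180.] [51. 50.  9.]
  top [340. 232.] [331 226  19  14 203] [593.  69. 180.] [40. 34. 10.]
  top [401. 230.] [396 226  11   9  76] [614. 181. 180.] [20. 20.  9.]
```

View pics/crop.png

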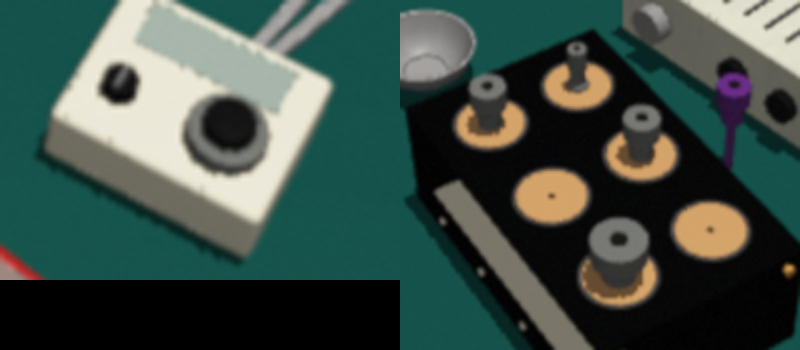

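The crop confirms the choices: the big cap in its grey ring on the white box, the wide head at the front right of the lid and the thin head at the back left. I'll set out for above the button.

Request:
{"fn": "arm_command", "kwargs": {
  "deltas": [
    [0,0.0265,0.03,0,0],
    [0,0.053,0.06,0,0],
    [0,0.0795,0.09,0,0],
    [0,0.106,0.12,0,0],
    [0,0.1325,0.15,0,0]
  ],
  "grip_force": 20
}}

```text
clock: 0.57
position: [273.6, 318.5, 239.0]
ee_rot: [[0.926, -0.377, -0.0], [-0.377, -0.926, -0.0], [-0.0, 0.0, -1.0]]
ft_force: [0.1, 0.3, 0.3]
finger_gap: 0.302
grip_force: 0.0
```

Request:
{"fn": "arm_command", "kwargs": {
  "deltas": [
    [0,0.0265,0.03,0,0],
    [0,0.053,0.06,0,0],
    [0,0.0795,0.09,0,0],
    [0,0.106,0.12,0,0],
    [0,0.1325,0.15,0,0]
  ]
}}

```text
clock: 0.98
position: [339.5, 129.6, 239.4]
ee_rot: [[0.926, -0.376, 0.0], [-0.376, -0.926, 0.001], [0.0, -0.001, -1.0]]
ft_force: [1.4, 1.4, 0.4]
finger_gap: 0.001
grip_force: 0.0
```

Request:
{"fn": "arm_command", "kwargs": {
  "deltas": [
    [0,0.0265,0.03,0,0],
    [0,0.053,0.06,0,0],
    [0,0.0795,0.09,0,0],
    [0,0.106,0.12,0,0],
    [0,0.1325,0.15,0,0]
  ]
}}

```text
clock: 1.4
position: [405.8, -59.4, 239.4]
ee_rot: [[0.926, -0.377, 0.001], [-0.377, -0.926, 0.0], [0.0, -0.0, -1.0]]
ft_force: [0.7, 0.7, -0.2]
finger_gap: -0.004
grip_force: 0.0
```

Request:
{"fn": "arm_command", "kwargs": {
  "deltas": [
    [0,0.0265,0.03,0,0],
    [0,0.053,0.06,0,0],
    [0,0.0795,0.09,0,0],
    [0,0.106,0.12,0,0],
    [0,0.1325,0.15,0,0]
  ]
}}

```text
clock: 1.82
position: [472.0, -248.4, 238.9]
ee_rot: [[0.926, -0.378, -0.0], [-0.378, -0.926, 0.0], [-0.001, -0.0, -1.0]]
ft_force: [0.9, 0.5, -0.1]
finger_gap: -0.004
grip_force: 0.0
```

Request:
{"fn": "arm_command", "kwargs": {
  "deltas": [
    [0,0.0265,0.03,0,0],
    [0,0.053,0.06,0,0],
    [0,0.0795,0.09,0,0],
    [0,0.0795,0.09,0,0],
    [0,0.0795,0.09,0,0]
  ]
}}

```text
clock: 2.23
position: [511.4, -361.2, 236.8]
ee_rot: [[0.925, -0.38, -0.003], [-0.38, -0.925, 0.002], [-0.004, -0.0, -1.0]]
ft_force: [-0.4, 1.3, 0.5]
finger_gap: -0.002
grip_force: 0.0
```

```bash
python3 - <<'E'
from h import *
st=sensors.read_state(); i,d=grab_frame("wrist"); cv2.imwrite("pics/w1.png",i); cm=cam("wrist",st); P=cloud(cm,d)
print(st["position"],st["q"],st["joint_vel"].max(),robot.nose_length)
m=((P[...,2]>64)&(i.max(-1)<60)).astype(np.uint8)
n,l,s,c=cv2.connectedComponentsWithStats(m)
for k in range(1,n):
    if s[k,4]>80: q=P[l==k]; print(c[k].round(),s[k],ray(cm,*c[k],68).round(1),np.median(q,0).round(1))
E
```

```text
[ 511.39369169 -361.17091444  236.75911346] [-3.65945644e-01  4.12582276e-01  3.26921169e-01 -3.88176808e-04
 -1.48892726e+00  1.54701136e+00] 0.0439182871835768 8.0
[254. 416.] [    0   225   612   255 61400] [ 342.6 -228.6   68. ] [ 519.6 -356.   292.2]
```

View pics/w1.png

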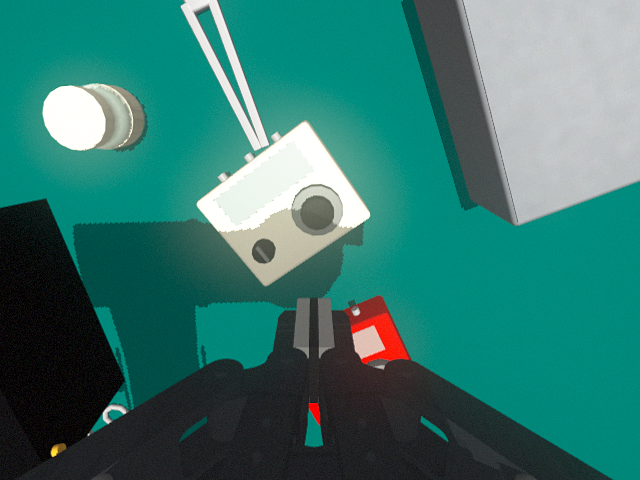

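The wrist view shows the black cap at (318,212), the dial at (263,250) and the fingertips at (314,300). I'll measure the cap.

```bash
python3 - <<'E'
from h import *
st=sensors.read_state(); i,d=grab_frame("wrist"); cm=cam("wrist",st); P=cloud(cm,d)
m=np.zeros((480,640),np.uint8); m[180:245,285:350]=(i[180:245,285:350].max(-1)<95)
n,l,s,c=cv2.connectedComponentsWithStats(m)
for k in range(1,n):
    if s[k,4]>80:
        t=ray(cm,*c[k],68); R=np.array(st["ee_rot"]); print(c[k],s[k],t.round(1),P[l==k].mean(0).round(1),(R.T@(t-st["position"])).round(1))
print(P[[212,212,212,212,234],[318,297,338,318,318]].round(1),st["position"])
print("dial",P[250,263].round(1))
E
```

```text
[[ 510.6 -364.    67.8]
 [ 515.2 -347.    59.5]
 [ 502.  -378.8   58.8]
 [ 510.6 -364.    67.8]
 [ 486.5 -354.5   46.2]] [ 511.37537586 -360.02360785  237.9295298 ]
dial [ 495.4 -306.8   60.6]
```

Request:
{"fn": "arm_command", "kwargs": {
  "deltas": [
    [0,0.001,0.0045,0.035,0],
    [0,0.001,0.0045,0.07,0],
    [0,0.001,0.0045,0.105,0],
    [0,0.001,0.0045,0.135,0],
    [0,0.001,0.0045,0.145,0]
  ]
}}

```text
clock: 2.75
position: [508.4, -361.1, 90.2]
ee_rot: [[0.926, -0.376, -0.006], [-0.376, -0.926, 0.004], [-0.007, -0.002, -1.0]]
ft_force: [-0.1, 0.1, -0.9]
finger_gap: -0.001
grip_force: 0.0
```

Request:
{"fn": "arm_command", "kwargs": {
  "deltas": [
    [0,0,0,0,0],
    [0,0,0,0,0],
    [0,0,0,0,0]
  ]
}}

```text
clock: 3.0
position: [512.4, -364.6, 97.4]
ee_rot: [[0.927, -0.376, 0.004], [-0.376, -0.927, -0.003], [0.005, 0.001, -1.0]]
ft_force: [0.6, -0.5, 0.9]
finger_gap: 0.005
grip_force: 0.0
```

```bash
python3 - <<'E'
from h import *
i,d=grab_frame("wrist"); cv2.imwrite("pics/w2.png",i[200:]);print(sensors.read_state()["position"])
E
```

```text
[ 512.39760037 -364.65210705   97.32495699]
```

View pics/w2.png

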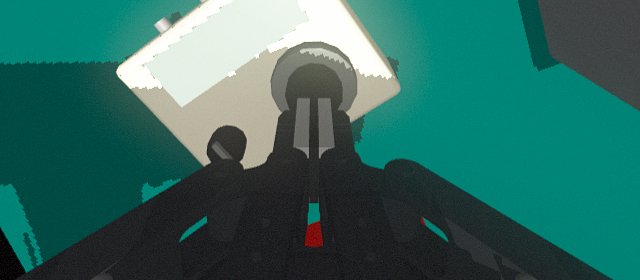

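The fingertips at (314,300) sit over the cap (centre about (314,285)), and the dial at (226,143 in the crop) is clear. Next I'll press slowly.

Request:
{"fn": "arm_command", "kwargs": {
  "deltas": [
    [0,0,0,0.005,0],
    [0,0,0,0.01,0],
    [0,0,0,0.014,0],
    [0,0,0,0.017,0],
    [0,0,0,0.017,0]
  ]
}}

```text
clock: 3.47
position: [510.5, -363.9, 76.4]
ee_rot: [[0.926, -0.377, -0.001], [-0.377, -0.926, 0.001], [-0.001, -0.0, -1.0]]
ft_force: [-0.9, 0.0, 0.1]
finger_gap: 0.001
grip_force: 0.0
```

Request:
{"fn": "arm_command", "kwargs": {
  "deltas": [
    [0,0,0,0.002,0],
    [0,0,0,0.004,0],
    [0,0,0,0.006,0],
    [0,0,0,0.007,0],
    [0,0,0,0.007,0]
  ]
}}

```text
clock: 3.88
position: [510.9, -364.3, 70.5]
ee_rot: [[0.926, -0.377, 0.0], [-0.377, -0.926, -0.0], [0.0, 0.0, -1.0]]
ft_force: [-0.7, 0.3, 2.9]
finger_gap: -0.0
grip_force: 1.8
```

Request:
{"fn": "arm_command", "kwargs": {
  "deltas": [
    [0,0,0,0,0],
    [0,0,0,0,0],
    [0,0,0,0,0]
  ]
}}

```text
clock: 4.13
position: [510.9, -364.3, 70.6]
ee_rot: [[0.926, -0.377, 0.0], [-0.377, -0.926, -0.0], [0.0, 0.0, -1.0]]
ft_force: [-1.5, -0.3, 3.5]
finger_gap: -0.002
grip_force: 1.8
```

Not quite bottomed; a little deeper until the force rises past 4 N.

Request:
{"fn": "arm_command", "kwargs": {
  "deltas": [
    [0,0,0,0.001,0],
    [0,0,0,0.002,0],
    [0,0,0,0.002,0],
    [0,0,0,0.002,0]
  ]
}}

```text
clock: 4.47
position: [510.9, -364.3, 70.0]
ee_rot: [[0.926, -0.377, 0.001], [-0.377, -0.926, -0.001], [0.001, 0.001, -1.0]]
ft_force: [-4.8, 2.9, 12.1]
finger_gap: 0.001
grip_force: 5.9
```

The button hit its stop at 70 mm with 12 N, so it is fully down. I'll release it and go towards the wide trocar.

Request:
{"fn": "arm_command", "kwargs": {
  "deltas": [
    [0,0,0,-0.015,0],
    [0,0,0,-0.055,0],
    [0,0,0,-0.095,0],
    [0,0,0,-0.135,0],
    [0,0,0,-0.175,0]
  ]
}}

```text
clock: 4.88
position: [510.7, -363.8, 244.6]
ee_rot: [[0.926, -0.377, -0.0], [-0.377, -0.926, 0.001], [-0.0, -0.001, -1.0]]
ft_force: [2.5, -0.4, -0.2]
finger_gap: -0.002
grip_force: 0.0
```

Request:
{"fn": "arm_command", "kwargs": {
  "deltas": [
    [0,0,0,0,0],
    [0,-0.017,-0.03,0,0],
    [0,-0.034,-0.06,0,0],
    [0,-0.051,-0.09,0,0],
    [0,-0.068,-0.12,0,0]
  ]
}}

```text
clock: 5.3
position: [492.8, -225.8, 242.4]
ee_rot: [[0.926, -0.378, -0.0], [-0.378, -0.926, 0.001], [-0.001, -0.001, -1.0]]
ft_force: [1.3, -0.0, 0.6]
finger_gap: -0.002
grip_force: 0.0
```

Request:
{"fn": "arm_command", "kwargs": {
  "deltas": [
    [0,-0.017,-0.03,0,0],
    [0,-0.034,-0.06,0,0],
    [0,-0.051,-0.09,0,0],
    [0,-0.068,-0.12,0,0],
    [0,-0.085,-0.15,0,0]
  ]
}}

```text
clock: 5.72
position: [470.5, -54.5, 242.8]
ee_rot: [[0.926, -0.377, -0.0], [-0.377, -0.926, 0.001], [-0.0, -0.001, -1.0]]
ft_force: [0.8, 0.4, 0.6]
finger_gap: -0.003
grip_force: 0.0
```

Request:
{"fn": "arm_command", "kwargs": {
  "deltas": [
    [0,-0.01,-0.016,0,0],
    [0,-0.016,-0.026,0,0],
    [0,-0.016,-0.026,0,0],
    [0,-0.016,-0.026,0,0],
    [0,-0.016,-0.026,0,0]
  ]
}}

```text
clock: 6.13
position: [466.1, -26.5, 243.0]
ee_rot: [[0.926, -0.377, -0.0], [-0.377, -0.926, 0.0], [-0.0, 0.0, -1.0]]
ft_force: [0.0, -0.4, 0.3]
finger_gap: 0.003
grip_force: 0.0
```

```bash
cat > top.py <<'E'
from h import *
import sys
st=sensors.read_state(); i,d=grab_frame("wrist"); cv2.imwrite(f"pics/{sys.argv[1]}.png",i); cm=cam("wrist",st); P=cloud(cm,d); R=np.array(st["ee_rot"])
print(st["position"].round(1),st["joint_vel"].round(3))
hit=((P[...,2]>170)&(P[...,2]<190)).astype(np.uint8); hit[d<=0]=0
n,l,s,c=cv2.connectedComponentsWithStats(hit)
for k in range(1,n):
    if s[k,4]>300:
        ct=max(cv2.findContours((l==k).astype(np.uint8),0,1)[0],key=cv2.contourArea)
        (u,v),r=cv2.fitEllipse(ct)[:2]; t=ray(cm,u,v,180)
        print((round(u),round(v)),s[k],t.round(1),"z",np.median(P[l==k][:,2]).round(1),"dtool",(R.T@(t-st["position"])).round(1))
E
python3 top.py w3
```

```text
[466.1 -26.5 243. ] [-0.012  0.002  0.001  0.002  0.    -0.002]
(46, 125) [   4   89   85   75 4895] [583.7  67.  180. ] z 179.9 dtool [  73.6 -131.1   63. ]
(309, 262) [ 264  220   92   88 6139] [467.6 -25.  180. ] z 180.2 dtool [ 0.8 -2.1 63. ]
```

View pics/w3.png

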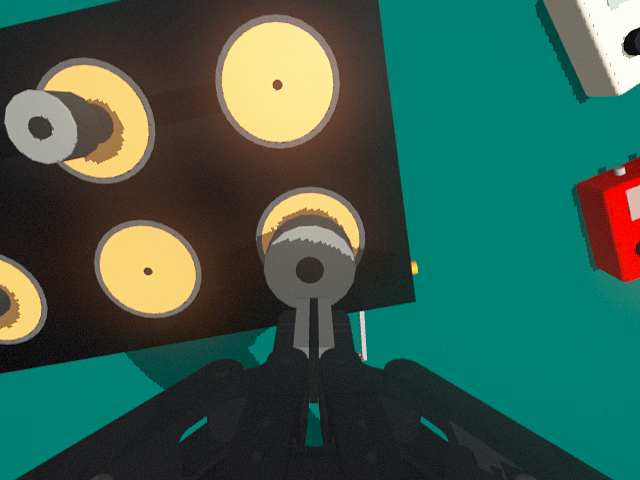

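The wide head is centred at its hole (310,270), just ahead of the fingertips at (314,298). The hole centre is the better reference, because the depth mask includes the head's side.

```bash
cat >> top.py <<'E'
for k in range(1,n):
    if s[k,4]>300:
        x,y,w,h=s[k,:4]; flat=(l==k)&(P[...,2]>177.5); cc=np.argwhere(flat)[:,::-1].astype(np.int32)
        (u,v),r=cv2.minEnclosingCircle(cc); t=ray(cm,u,v,180); print("flat",round(u),round(v),round(r),t.round(1),"dtool",(R.T@(t-st["position"])).round(1))
E
python3 top.py w4
python3 -c "
from h import *
print(ray(cam('wrist'),310,270,180))"
```

```text
[466.1 -26.8 243. ] [-0.005  0.001  0.002 -0.    -0.001 -0.002]
(46, 126) [   4   89   86   75 4880] [583.7  67.  180. ] z 179.9 dtool [  73.5 -131.3   63. ]
(309, 263) [ 263  220   93   88 6124] [467.6 -25.  180. ] z 180.2 dtool [ 0.7 -2.3 63. ]
flat 43 125 42 [584.6  67.8 180. ] dtool [  74.  -132.4   63. ]
flat 309 267 46 [465.1 -23.9 180. ] dtool [-2.  -2.3 63. ]
[463.30234531 -23.94926961 180.        ]
```

Request:
{"fn": "arm_command", "kwargs": {
  "deltas": [
    [0,-0.0025,-0.002,0.008,0],
    [0,-0.0025,-0.002,0.018,0],
    [0,-0.0025,-0.002,0.027,0],
    [0,-0.0025,-0.002,0.033,0],
    [0,-0.0025,-0.002,0.035,0]
  ]
}}

```text
clock: 6.65
position: [463.7, -23.7, 206.7]
ee_rot: [[0.926, -0.378, -0.003], [-0.378, -0.926, -0.0], [-0.002, 0.001, -1.0]]
ft_force: [0.1, 0.3, -0.7]
finger_gap: -0.001
grip_force: 0.0
```

Request:
{"fn": "arm_command", "kwargs": {
  "deltas": [
    [0,0,0,0,0],
    [0,0,0,0,0],
    [0,0,0,0,0],
    [0,0,0,0,0],
    [0,0,0,0,0]
  ]
}}

```text
clock: 7.07
position: [464.7, -23.4, 208.6]
ee_rot: [[0.926, -0.377, 0.001], [-0.377, -0.926, 0.0], [0.001, -0.0, -1.0]]
ft_force: [0.2, -0.0, 0.3]
finger_gap: 0.002
grip_force: 0.0
```

```bash
python3 top.py w5
```

```text
[464.7 -23.4 208.6] [ 0.001  0.001 -0.004 -0.001  0.001  0.001]
(21, 127) [   0   80   51   89 3418] [578.5  58.7 180. ] z 179.5 dtool [  74.5 -119.    28.7]
(314, 280) [ 259  235  110   91 6731] [470.4 -26.1 180. ] z 180.2 dtool [ 6.3  0.4 28.7]
flat 3 125 43 [581.9  64.8 180. ] dtool [  75.3 -125.9   28.7]
flat 314 290 55 [465.6 -24.  180. ] dtool [ 1.1  0.2 28.6]
```

View pics/w5.png

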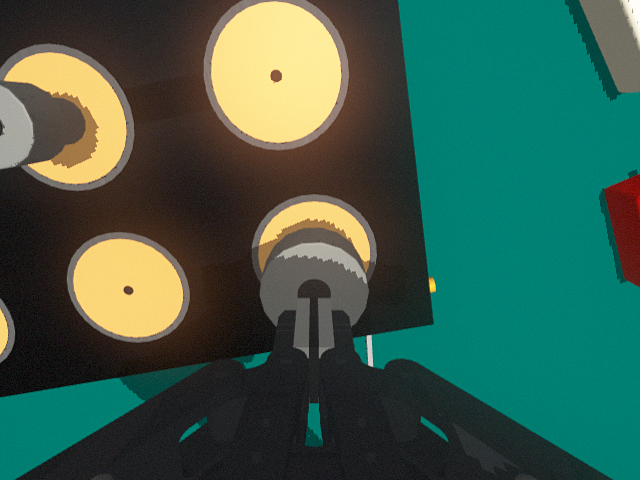

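The fingertips (314,298) are centred on the wide head (about (314,290)), with the tips 20.6 mm above it. I'll hold here for about 2.5 s.

Request:
{"fn": "arm_command", "kwargs": {
  "deltas": [
    [0,0,0,0,0],
    [0,0,0,0,0],
    [0,0,0,0,0],
    [0,0,0,0,0],
    [0,0,0,0,0]
  ]
}}

```text
clock: 7.53
position: [464.5, -23.4, 208.3]
ee_rot: [[0.926, -0.377, 0.0], [-0.377, -0.926, 0.0], [0.0, -0.0, -1.0]]
ft_force: [0.2, 0.1, 0.3]
finger_gap: 0.003
grip_force: 0.0
```

Request:
{"fn": "arm_command", "kwargs": {
  "deltas": [
    [0,0,0,0,0],
    [0,0,0,0,0],
    [0,0,0,0,0],
    [0,0,0,0,0],
    [0,0,0,0,0]
  ]
}}

```text
clock: 7.95
position: [464.5, -23.4, 208.3]
ee_rot: [[0.926, -0.377, 0.0], [-0.377, -0.926, -0.0], [0.0, -0.0, -1.0]]
ft_force: [-0.0, 0.5, 0.6]
finger_gap: -0.001
grip_force: 0.0
```

Request:
{"fn": "arm_command", "kwargs": {
  "deltas": [
    [0,0,0,0,0],
    [0,0,0,0,0],
    [0,0,0,0,0],
    [0,0,0,0,0],
    [0,0,0,0,0]
  ]
}}

```text
clock: 8.37
position: [464.4, -23.5, 208.3]
ee_rot: [[0.926, -0.377, 0.0], [-0.377, -0.926, -0.0], [0.0, 0.0, -1.0]]
ft_force: [-0.1, 0.4, -0.1]
finger_gap: -0.0
grip_force: 0.0
```

Request:
{"fn": "arm_command", "kwargs": {
  "deltas": [
    [0,0,0,0,0],
    [0,0,0,0,0],
    [0,0,0,0,0],
    [0,0,0,0,0],
    [0,0,0,0,0]
  ]
}}

```text
clock: 8.78
position: [464.4, -23.4, 208.3]
ee_rot: [[0.926, -0.377, 0.0], [-0.377, -0.926, -0.0], [0.0, -0.0, -1.0]]
ft_force: [0.3, -0.8, 0.1]
finger_gap: -0.001
grip_force: 0.0
```

Request:
{"fn": "arm_command", "kwargs": {
  "deltas": [
    [0,0,0,0,0],
    [0,0,0,0,0],
    [0,0,0,0,0],
    [0,0,0,0,0],
    [0,0,0,0,0]
  ]
}}

```text
clock: 9.2
position: [464.4, -23.4, 208.3]
ee_rot: [[0.926, -0.377, -0.0], [-0.377, -0.926, -0.0], [-0.0, 0.0, -1.0]]
ft_force: [0.2, -0.3, 0.3]
finger_gap: 0.004
grip_force: 0.0
```

Request:
{"fn": "arm_command", "kwargs": {
  "deltas": [
    [0,0,0,0,0],
    [0,0,0,0,0],
    [0,0,0,0,0],
    [0,0,0,0,0],
    [0,0,0,0,0]
  ]
}}

```text
clock: 9.62
position: [464.5, -23.4, 208.3]
ee_rot: [[0.926, -0.377, 0.0], [-0.377, -0.926, -0.0], [0.0, 0.0, -1.0]]
ft_force: [0.1, 0.1, -0.4]
finger_gap: -0.0
grip_force: 0.0
```

Request:
{"fn": "arm_command", "kwargs": {
  "deltas": [
    [0,0,0,-0.01,0],
    [0,0,0,-0.025,0],
    [0,0,0,-0.037,0],
    [0,0,0,-0.042,0],
    [0,0,0,-0.042,0]
  ]
}}

```text
clock: 10.03
position: [465.1, -23.3, 251.4]
ee_rot: [[0.926, -0.377, 0.002], [-0.377, -0.926, 0.0], [0.002, -0.001, -1.0]]
ft_force: [0.8, 0.3, 0.4]
finger_gap: 0.0
grip_force: 0.0
```

Request:
{"fn": "arm_command", "kwargs": {
  "deltas": [
    [0,0.006,-0.025,0,0],
    [0,0.013,-0.06,0,0],
    [0,0.021,-0.095,0,0],
    [0,0.029,-0.13,0,0],
    [0,0.037,-0.165,0,0]
  ]
}}

```text
clock: 10.45
position: [561.3, 116.8, 249.2]
ee_rot: [[0.926, -0.377, -0.001], [-0.377, -0.926, -0.0], [-0.001, 0.001, -1.0]]
ft_force: [0.5, -0.7, 0.1]
finger_gap: -0.001
grip_force: 0.0
```

Request:
{"fn": "arm_command", "kwargs": {
  "deltas": [
    [0,0.008,-0.035,0,0],
    [0,0.014,-0.062,0,0],
    [0,0.017,-0.077,0,0],
    [0,0.017,-0.077,0,0],
    [0,0.017,-0.077,0,0]
  ]
}}

```text
clock: 10.87
position: [605.5, 180.8, 248.3]
ee_rot: [[0.926, -0.376, -0.003], [-0.376, -0.926, -0.001], [-0.002, 0.002, -1.0]]
ft_force: [0.3, -0.8, 0.5]
finger_gap: 0.002
grip_force: 0.0
```

Request:
{"fn": "arm_command", "kwargs": {
  "deltas": [
    [0,0,0,0,0],
    [0,0,0,0,0]
  ]
}}

```text
clock: 11.03
position: [605.3, 179.5, 250.4]
ee_rot: [[0.926, -0.378, -0.0], [-0.378, -0.926, -0.0], [-0.0, 0.0, -1.0]]
ft_force: [0.4, -1.4, 0.0]
finger_gap: 0.001
grip_force: 0.0
```

```bash
python3 top.py w6
```

```text
[605.3 179.5 250.4] [-0.003 -0.009  0.002 -0.002 -0.002 -0.   ]
(507, 219) [ 471  187   72   66 3534] [586.6  71.7 180. ] z 180.2 dtool [ 23.4 106.8  70.4]
(307, 256) [290 238  35  38 996] [608.1 182.2 180. ] z 180.0 dtool [ 1.6 -3.5 70.4]
flat 510 222 34 [584.5  70.4 180. ] dtool [ 21.9 108.8  70.4]
flat 307 258 17 [607.1 182.5 180. ] dtool [ 0.6 -3.5 70.4]
```

View pics/w6.png

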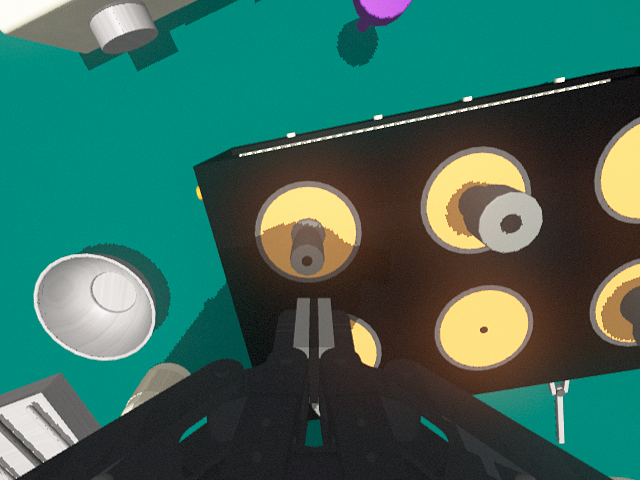

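The thin head's hole is at (307,261), with the fingertips at (314,298) about 3 mm off. I'll correct that and descend.

Request:
{"fn": "arm_command", "kwargs": {
  "deltas": [
    [0,-0.0005,-0.003,0.01,0],
    [0,-0.0005,-0.003,0.022,0],
    [0,-0.0005,-0.003,0.033,0],
    [0,-0.0005,-0.003,0.039,0],
    [0,-0.0005,-0.003,0.042,0]
  ]
}}

```text
clock: 11.5
position: [605.7, 182.9, 206.9]
ee_rot: [[0.926, -0.378, -0.002], [-0.378, -0.926, -0.001], [-0.001, 0.001, -1.0]]
ft_force: [-1.4, -0.3, 1.1]
finger_gap: 0.003
grip_force: 0.0
```

Request:
{"fn": "arm_command", "kwargs": {
  "deltas": [
    [0,0,0,0,0],
    [0,0,0,0,0],
    [0,0,0,0,0],
    [0,0,0,0,0],
    [0,0,0,0,0]
  ]
}}

```text
clock: 11.92
position: [606.6, 183.4, 208.8]
ee_rot: [[0.926, -0.377, 0.001], [-0.377, -0.926, 0.001], [0.001, -0.001, -1.0]]
ft_force: [-0.0, -0.0, -0.6]
finger_gap: -0.002
grip_force: 0.0
```

Request:
{"fn": "arm_command", "kwargs": {
  "deltas": [
    [0,0,0,0,0],
    [0,0,0,0,0],
    [0,0,0,0,0],
    [0,0,0,0,0],
    [0,0,0,0,0]
  ]
}}

```text
clock: 12.33
position: [606.4, 183.3, 208.3]
ee_rot: [[0.926, -0.377, -0.0], [-0.377, -0.926, -0.0], [-0.0, 0.0, -1.0]]
ft_force: [0.6, -0.8, 0.5]
finger_gap: -0.003
grip_force: 0.0
```

```bash
python3 top.py w7
```

```text
[606.4 183.3 208.3] [ 0.001 -0.001 -0.001 -0.001 -0.001  0.002]
(559, 244) [ 513  204   91   80 5451] [587.3  72.2 180. ] z 180.2 dtool [ 24.2 110.1  28.3]
(314, 284) [ 293  265   42   37 1163] [610.3 181.4 180. ] z 179.9 dtool [ 4.3  0.3 28.3]
flat 563 246 43 [585.2  70.8 180. ] dtool [ 22.8 112.2  28.3]
flat 314 291 21 [607.1 182.8 180. ] dtool [ 0.8  0.2 28.3]
```

View pics/w7.png

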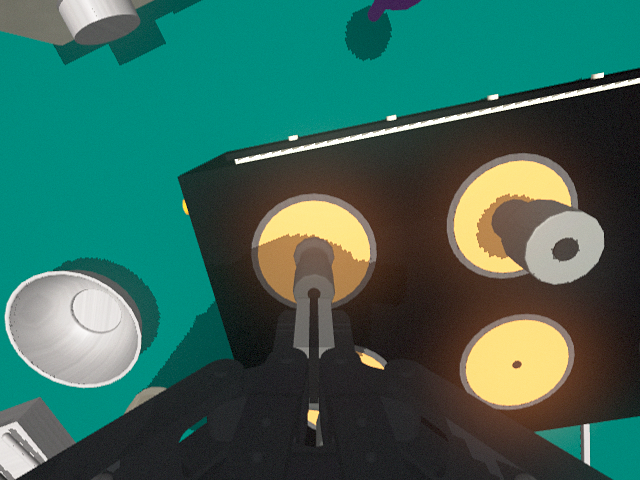

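The fingertips (314,298) are over the thin head (hole at (314,293)), within 1 mm and 20 mm clear. I'll hold two seconds, then hand in.

Request:
{"fn": "arm_command", "kwargs": {
  "deltas": [
    [0,0,0,0,0],
    [0,0,0,0,0],
    [0,0,0,0,0],
    [0,0,0,0,0],
    [0,0,0,0,0]
  ]
}}

```text
clock: 12.8
position: [606.4, 183.3, 208.3]
ee_rot: [[0.926, -0.377, -0.0], [-0.377, -0.926, -0.0], [-0.0, 0.0, -1.0]]
ft_force: [0.4, -0.2, -0.4]
finger_gap: -0.001
grip_force: 0.0
```

Request:
{"fn": "arm_command", "kwargs": {
  "deltas": [
    [0,0,0,0,0],
    [0,0,0,0,0],
    [0,0,0,0,0],
    [0,0,0,0,0],
    [0,0,0,0,0]
  ]
}}

```text
clock: 13.22
position: [606.4, 183.3, 208.3]
ee_rot: [[0.926, -0.377, 0.0], [-0.377, -0.926, -0.0], [0.0, -0.0, -1.0]]
ft_force: [0.4, 0.1, -0.4]
finger_gap: 0.002
grip_force: 0.0
```

Request:
{"fn": "arm_command", "kwargs": {
  "deltas": [
    [0,0,0,0,0],
    [0,0,0,0,0],
    [0,0,0,0,0],
    [0,0,0,0,0],
    [0,0,0,0,0]
  ]
}}

```text
clock: 13.63
position: [606.4, 183.3, 208.3]
ee_rot: [[0.926, -0.377, 0.0], [-0.377, -0.926, 0.0], [0.0, -0.0, -1.0]]
ft_force: [-0.4, 0.1, -0.3]
finger_gap: -0.002
grip_force: 0.0
```

Request:
{"fn": "arm_command", "kwargs": {
  "deltas": [
    [0,0,0,0,0],
    [0,0,0,0,0],
    [0,0,0,0,0],
    [0,0,0,0,0],
    [0,0,0,0,0]
  ]
}}

```text
clock: 14.05
position: [606.4, 183.3, 208.3]
ee_rot: [[0.926, -0.377, -0.0], [-0.377, -0.926, 0.0], [-0.0, -0.0, -1.0]]
ft_force: [0.1, -0.4, -0.6]
finger_gap: -0.005
grip_force: 0.0
```

Request:
{"fn": "arm_command", "kwargs": {
  "deltas": [
    [0,0,0,0,0],
    [0,0,0,0,0],
    [0,0,0,0,0],
    [0,0,0,0,0],
    [0,0,0,0,0]
  ]
}}

```text
clock: 14.47
position: [606.4, 183.3, 208.3]
ee_rot: [[0.926, -0.377, -0.0], [-0.377, -0.926, -0.0], [0.0, 0.0, -1.0]]
ft_force: [0.8, -0.5, -0.1]
finger_gap: 0.0
grip_force: 0.0
```

```bash
python3 -c "
from h import *
print(ticket.job_done())"
```

```text
the job is handed in; nothing more can be done
None
```

I pressed the recorder button to its stop and released it, held over the widest trocar for about 2.5 s, and handed the job in at about 14.5 s, still pointing at the narrowest one from 20 mm above; no result was returned.

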